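Open the blast gate and start the dust extractor

TASK

Get the dust extractor running at the bench: with the fingertips, push the blue tab of the blast gate to slide the gate fully open, and then press the green button lightly until it switches and draw the hand well clear. Push the tab, do not pinch it; leave the red and yellow buttons alone, and do not lift or shift the glue bottle, the wooden offcut or the mallet.

Things in the scene. Friction and masses are not known exactly. Their poses are not given: they have to be found in the camera images.
- gate: Blast gate frame, fixed: a low grey plate 250 x 140 mm, top at 25 mm, with dark rails 36 mm high along its long sides (y = +-60 to +-70 mm). Origin at the centre of its underside. Its x axis is the way the gate slides open: away from the robot, up to 0.25 rad askew. A dark suction port 90 mm wide at x = -52 mm shows when open. Gate and panel may each stand left or right.
- gate_blade (a joint): Slide of the aluminium gate blade that covers the port, m: 0 fully shut, 0.100 fully open against its end stop, growing along the frame's +x. It may start up to 25 mm open. It moves with about 3 N of friction and stays where it is left; it stands fully open from 0.090 on.
- tab_face (a point): Centre of the near face (robot side) of the upright blue tab on the blade: push here, along the frame's +x. The tab is 100 mm long (frame y), 12 mm thick (frame x) and stands from 30 to 68 mm above the bench; the blade's top is at 30 mm. This point is 49 mm up; in the frame it lies at x = -106 mm + joint value, y = 0. Pressing the near and far faces at once is a pinch.
- panel: Switch panel, fixed: a white box 120 x 270 x 45 mm high; origin at the centre of its underside, y along its long side. Three round buttons of one size stand on its top in a row along y, at y = -85, 0 and +85 mm, in any order.
- green_button_base: Black housing of the green button, fixed on top of the panel, with the button in it; origin at the centre of its underside, on the button's axis, 45 mm above the bench. 50 mm across, 12 mm high.
- green_button (a joint): Travel of the green button, m: 0 out, 0.008 fully in. It springs back when let go. It starts to move at about 2 N, switches at 0.005 (4.4 N) and is fully in at 6 N. More than 25 N damages it.
- green_button_top (a point): Centre of the top face of the green button's round cap, 34 mm across, 69 mm above the bench when out. Start. It moves down with the cap; pressed straight down.
- red_button_base: Black housing of the red button, fixed on top of the panel, with the button in it; origin at the centre of its underside, on the button's axis, 45 mm above the bench. 50 mm across, 12 mm high.
- red_button (a joint): Travel of the red button, m: 0 out, 0.008 fully in. It springs back when let go.
- red_button_top (a point): Centre of the top face of the red button's round cap, 34 mm across, 69 mm above the bench when out. Stop (leave alone). It moves down with the cap; pressed straight down.
- yellow_button_base: Black housing of the yellow button, fixed on top of the panel, with the button in it; origin at the centre of its underside, on the button's axis, 45 mm above the bench. 50 mm across, 12 mm high.
- yellow_button (a joint): Travel of the yellow button, m: 0 out, 0.008 fully in. It springs back when let go.
- yellow_button_top (a point): Centre of the top face of the yellow button's round cap, 34 mm across, 69 mm above the bench when out. Lamp (leave alone). It moves down with the cap; pressed straight down.
- glue_bottle: Loose yellow bottle, 56 mm across, 130 mm tall with its cap, standing between gate and panel. Origin at the centre of its underside.
- offcut: Loose dark wooden block, 80 x 35 x 30 mm high, on the bench nearer the robot. Origin at the centre of its underside.
- mallet: Loose wooden mallet lying beyond the bottle with its handle away from the robot: head 55 x 90 x 60 mm high, handle 24 mm thick and 200 mm long along its +x. Origin at the centre of the head's underside.
There are look-alikes about, which are no part of the job. Several things have the shape of the glue_bottle; the one meant has the colours described above.

How it is judged:
By the outcome, as a careful person would: the job done as asked, in the order asked, and still so for the second after the job is handed in, with the robot touching nothing.
It also fails if it takes over 48 s, if anything falls off the work surface, if the arm or the gripper's body presses on something with over 40 N, if the wrist force passes 120 N, or if a joint passes its speed limit or range.

ROBOT

A 6-joint arm with a two-finger parallel gripper is mounted at the origin on the work surface. World frame = base frame: x ahead of the robot, y to its left, z up, the work surface at z = 0. Lengths are in mm, angles in rad, forces in N, time in s.
With the tool pointing down it reaches from about 325 to 775 mm from the base axis. Payload 9.3 kg.
Tool frame: the origin (TCP) lies between the finger pads; the fingertips stand 8 mm ahead of it and the grasp point (between the pads) lies 11 mm behind it; z points along the fingers, y is the line along which they close (so a half turn about z gives the same grasp; the last joint's range is limited). The gripper opens to 85 mm and grips with 20 to 120 N. Pads are 22 mm wide; open, the fingers measure 114 mm over their backs; the gripper's body (76 mm by 85 mm) begins 54 mm behind the grasp point. The pads swing forward as they close: fully open they stand 13 mm farther back than shut.
Start: joints at [1.084, 0.259, 0.021, 1.334, 0, 1.418], TCP at [180.201, 519.639, 239.279] pointing down, gripper open.
Joint ranges: [-3.04, 3.04], [-0.91, 1.82], [-1.04, 1.36], [-1.92, 1.95], [-1.52, 1.45], [-3.14, 3.14]. Speed limits (rad/s): [2.22, 2.22, 2.79, 3.14, 3.14, 3.14].

INTERFACE

Orientations are given as a unit quaternion [w, x, y, z].
In Python, from plant import robot gives the robot as it stands. The module is installed in compiled form; this text tells all that it offers.
- The arm moves only by the tool arm_command, never from a script. Its argument "targets" is a list of rows, each a list of 2 entries, a list of its own where there are three numbers: the shift along the tool's x, y, z in fractions of the full range, 1 being 300 mm, then the turn, a rotation vector about the tool's x, y, z in a scale on which 1.0 is 360 degrees. In form: [[[x, y, z], [wx, wy, wz]], ...]. A call has 1 to 5 rows; each row is the pose to reach, as a shift and turn from the pose commanded when the call began, along the tool's axes at that moment; what a row does not reach only later rows make up. A row lasts 1/12 s, in which the tool goes at most 41.7 mm and 7.16 degrees, less where a joint would pass 70% of its speed; a pose out of reach is approached as far as the arm can. A call with a gripper value outside its range is refused whole. "claw" is the opening, from -1 (shut) to 1 (fully open), set as the call begins (left out, the last holds). The fingers move at their own pace and stop on an object; the grip force is fixed at half the most. Time passes only in rows, so rows that repeat a pose let the fingers close. It gives the time, the measured TCP pose, the force, the opening and the grip force at its end, in the units of the state.
- robot.sense(): the state, without advancing time (a new reading comes with each control period).
- robot.grab_frame(name): name is "scene" or "side" or "wrist"; returns a dict with "frame" (420x560x3 uint8, red, green, blue), "vfov" (degrees; the focal length in pixels is half the picture's height over the tangent of half this angle, whatever the lens; pixels are square), "cx", "cy" (the principal point, pixels), "rvec" (rotation vector, rad) and "tvec" (3), from world to camera coordinates, as OpenCV has them. Camera axes: x right, y down, z forward; pixel columns grow to the right and rows downward; lengths in mm; the calibration is good to about 2 mm. A picture is of the moment at which its call begins. There is no depth.
- robot.close_job(): hands the job in; it is judged then, once.
Trained networks look in a picture, given as the dict that the camera call returned (one of the last four; its "shot" number tells which), for a name from the list of things; names that differ only in an ending like _2 or _b are one class to them, and where a whole thing is asked for, a point or a joint stands for the part that bears it (a point fixed in the world has none). Each returns a list of dicts, best first, with "confidence" (0 to 1); they miss things now and then, are a little off and sometimes report something else, mostly with a low value. They report only what shows in the picture. A call takes as long as a camera call. They do not tell look-alikes from the thing itself.
- robot.search_frame(picture, name): "xyz" ([x, y, z] in mm, in world coordinates, good to about 4 mm: the middle of the surface that is visible of it).
- robot.outline_of(picture, name): "pixels" (420x560 bool, what is visible of it).
- robot.mark_of(picture, name): "xyz" ([x, y, z] in mm, in world coordinates, good to about 4 mm: a listed point, or the origin of a listed thing).
The state is a dict: "clock": time; "q": joint angles; "joint_velocities": joint speeds; "joint_torque": joint torques, N m; "eef_pos": TCP position; "ee_rot": TCP orientation; "force": force on the tool from outside, world axes, zero at the start; "moment": the same for the moment, N m; "finger_gap": finger opening in mm; "gripper_force": force on a finger pad.
Only numpy, scipy, OpenCV 4.12 (cv2) and the standard library are available. Lean on these libraries where they do the work, as an engineer would, in place of code of your own. Each camera call takes 0.05 s, during which the arm holds its last target. There are 200 camera calls.

## Working session

There is one attempt and no reset: what is moved stays moved. The work goes in short steps, Python scripts to look and compute and a tool call to move; the robot and the scene stay as the last step left them, time stands still between calls to the robot, and variables do not carry over. Pictures are saved under pics/ and viewed, at most 10 in all, crops included, and the job is handed in when it is done.

Besides the shell and the picture viewer there is one more tool, called after "Request:" as name(argument=value, ...) on one line, values as JSON. arm_command: Moves the arm, as the interface text tells. Its arguments: {"type":"object","properties":{"targets":{"type":"array","items":{"type":"array"}},"claw":{"type":"number"}},"required":["targets"]}

```bash
mkdir -p pics; cat > h.py <<'E'
from plant import robot
import numpy as np, cv2
from scipy.spatial.transform import Rotation as R
def save(f,n): cv2.imwrite('pics/'+n,f['frame'][:,:,::-1])
def proj(f,P):
    fl=210/np.tan(np.radians(f['vfov']/2)); K=np.array([[fl,0,f['cx']],[0,fl,f['cy']],[0,0,1.]])
    return cv2.projectPoints(np.float64(P).reshape(-1,1,3),np.float64(f['rvec']),np.float64(f['tvec']),K,None)[0].reshape(-1,2)
def back(f,uv,z):
    fl=210/np.tan(np.radians(f['vfov']/2)); M=cv2.Rodrigues(np.float64(f['rvec']))[0]
    d=M.T@np.array([(uv[0]-f['cx'])/fl,(uv[1]-f['cy'])/fl,1]); c=-M.T@np.float64(f['tvec']).ravel()
    return c+d*(z-c[2])/d[2]
def rel(p):
    s=robot.sense(); q=s['ee_rot']; r=R.from_quat([q[1],q[2],q[3],q[0]])
    return r.inv().apply(np.float64(p)-s['eef_pos'])
E
python3 - <<'E'
from h import *
s=robot.sense(); print(s['clock'],s['eef_pos'],s['ee_rot'],s['finger_gap'])
fs={}
for n in ['scene','side']:
    f=robot.grab_frame(n); save(f,n+'0.png')
    for t in ['gate','tab_face','panel','green_button_top','red_button_top','yellow_button_top','glue_bottle','offcut','mallet']:
        print(n,t,[(np.round(d['xyz']).tolist(),round(d['confidence'],2),np.round(proj(f,d['xyz'])[0]).tolist()) for d in robot.mark_of(f,t)[:3]])
print(robot.sense()['clock'])
E
```

```text
0.0 [180.04674071 519.39505722 238.65945802] [-2.18739946e-04  1.66108547e-01  9.86107233e-01 -6.54211825e-04] 85.42191743475554
scene gate [([595.0, 227.0, -3.0], 0.93, [352.0, 283.0])]
scene tab_face [([500.0, 211.0, 50.0], 0.68, [363.0, 236.0])]
scene panel [([594.0, -255.0, 1.0], 0.79, [175.0, 214.0])]
scene green_button_top [([597.0, -258.0, 68.0], 0.6, [169.0, 195.0])]
scene red_button_top [([611.0, -338.0, 70.0], 0.58, [140.0, 188.0])]
scene yellow_button_top [([579.0, -171.0, 70.0], 0.45, [203.0, 200.0])]
scene glue_bottle [([469.0, -59.0, -2.0], 0.96, [266.0, 209.0]), ([567.0, -4.0, -1.0], 0.81, [267.0, 240.0]), ([481.0, 70.0, -0.0], 0.67, [310.0, 227.0])]
scene offcut [([379.0, 8.0, -4.0], 0.7, [305.0, 197.0]), ([596.0, -253.0, 0.0], 0.27, [175.0, 215.0])]
scene mallet [([711.0, 0.0, 0.0], 0.82, [237.0, 282.0]), ([605.0, -339.0, 49.0], 0.16, [143.0, 193.0])]
side gate [([598.0, 227.0, 1.0], 0.8, [275.0, 192.0])]
side tab_face [([504.0, 209.0, 49.0], 0.71, [239.0, 184.0])]
side panel [([594.0, -252.0, 1.0], 0.6, [381.0, 325.0]), ([618.0, -340.0, 48.0], 0.16, [431.0, 336.0])]
side green_button_top [([597.0, -255.0, 68.0], 0.78, [388.0, 293.0])]
side red_button_top [([612.0, -340.0, 71.0], 0.97, [431.0, 325.0])]
side yellow_button_top [([579.0, -174.0, 65.0], 0.57, [353.0, 267.0]), ([615.0, -339.0, 46.0], 0.36, [429.0, 337.0])]
side glue_bottle [([573.0, -7.0, -2.0], 0.68, [306.0, 248.0]), ([482.0, 68.0, -1.0], 0.56, [250.0, 237.0]), ([469.0, -57.0, -4.0], 0.55, [266.0, 274.0])]
side offcut []
side mallet [([712.0, 1.0, 5.0], 0.84, [366.0, 231.0])]
1.0
```

```bash
python3 -c "
import cv2,numpy as np
a=[cv2.imread('pics/%s0.png'%n) for n in('scene','side')]
cv2.imwrite('pics/both.png',cv2.resize(np.vstack(a),(448*1,672))[:600] if 0 else cv2.resize(np.hstack(a),(800,300)))"
```

```text
(no output)
```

View pics/scene0.png

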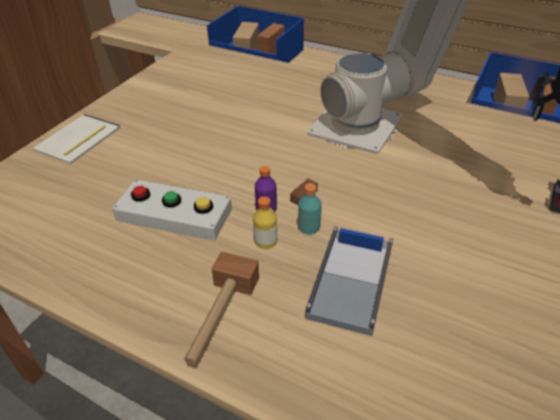

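View pics/side0.png

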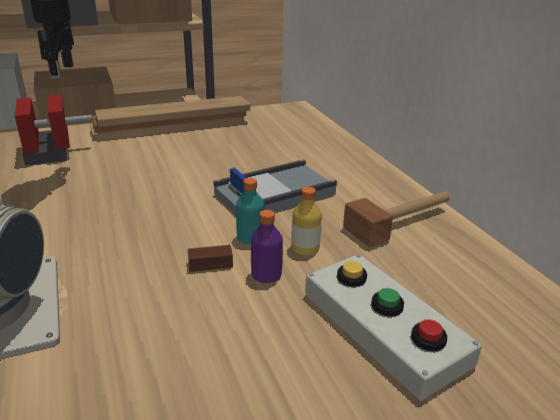

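The gate is on the left in the scene view, with its tab at about (360,238). The panel is on the right, with the green button in the middle at (171,198). The true yellow bottle is at (265,225); the purple and teal ones are look-alikes. The offcut is at (305,192) and the mallet at (235,272).

```bash
python3 - <<'E'
from h import *
print(rel([440,200,160]))
f=robot.grab_frame('side')
g=robot.grab_frame('scene')
for p,q in [((340,228),(308,318)),((392,236),(373,326))]:
    a=back(g,p,30);b=back(g,q,30);print(a,b,np.arctan2(b[1]-a[1],b[0]-a[0]))
E
```

```text
[-350.19209082 -216.8920036    79.26814674]
[478.88072617 147.29281263  30.        ] [744.97047786 189.80696737  30.        ] 0.1584346418605175
[448.78525195 264.95935802  30.        ] [703.73193537 310.85826781  30.        ] 0.1781252577534781
```

The rows are not in the units I measure in: shifts go in shares of 300 mm and turns go in shares of 360 degrees. I convert before sending: -175 mm / 300 = -0.5833, -140 mm / 300 = -0.4667, -29 degrees / 360 = -0.0806.

Request:
arm_command(targets=[[[-0.1167,-0.0733,0],[0,0,-0.0167]],[[-0.2333,-0.1467,0],[0,0,-0.0333]],[[-0.35,-0.22,0],[0,0,-0.05]],[[-0.4667,-0.2933,0],[0,0,-0.0667]],[[-0.5833,-0.3667,0],[0,0,-0.0806]]], claw=-1)

```text
clock: 1.52
eef_pos: [308.9, 358.4, 239.4]
ee_rot: [0.0, -0.089, 0.996, 0.0]
force: [1.1, 0.6, 0.5]
finger_gap: 25.7
gripper_force: 0.0
```

```bash
python3 - <<'E'
from h import *
print(robot.sense()['eef_pos'],rel([440,200,160]))
E
```

```text
[308.92182029 358.42352056 239.4101045 ] [-100.86623499 -179.18299661   79.40353975]
```

Request:
arm_command(targets=[[[-0.0667,-0.12,0.0267],[0,0,0]],[[-0.1333,-0.24,0.0533],[0,0,0]],[[-0.2,-0.36,0.08],[0,0,0]],[[-0.2667,-0.48,0.1067],[0,0,0]],[[-0.3367,-0.5967,0.1333],[0,0,0]]])

```text
clock: 1.93
eef_pos: [438.6, 199.7, 199.5]
ee_rot: [0.0, -0.086, 0.996, 0.0]
force: [2.0, 1.2, -0.6]
finger_gap: 0.1
gripper_force: 0.0
```

```bash
python3 - <<'E'
from h import *
s=robot.sense();print(s['eef_pos'],s['ee_rot'],s['finger_gap'],s['force'])
for n in ['wrist','scene','side']:
    f=robot.grab_frame(n)
    if n=='wrist': save(f,'w1.png')
    for t in ['gate','tab_face']:
        print(n,t,[(np.round(d['xyz'],1).tolist(),round(d['confidence'],2),np.round(proj(f,d['xyz'])[0]).tolist()) for d in robot.mark_of(f,t)[:2]])
E
```

```text
[438.64936448 199.69342952 199.45646091] [ 3.44502983e-04 -8.60468503e-02  9.96291029e-01  7.98518195e-05] 0.06716750904827064 [ 2.02618537  1.19386251 -0.59769644]
wrist gate []
wrist tab_face [([502.1, 204.0, 50.9], 0.85, [272.0, 257.0])]
scene gate [([594.3, 224.9, -2.1], 0.61, [351.0, 282.0]), ([711.7, 2.6, -0.1], 0.19, [237.0, 283.0])]
scene tab_face [([500.0, 208.2, 49.8], 0.97, [362.0, 236.0]), ([572.4, -4.0, 3.9], 0.69, [265.0, 240.0])]
side gate [([596.7, 226.3, 0.2], 0.77, [275.0, 193.0])]
side tab_face [([502.3, 205.0, 45.4], 0.61, [239.0, 186.0])]
```

View pics/w1.png

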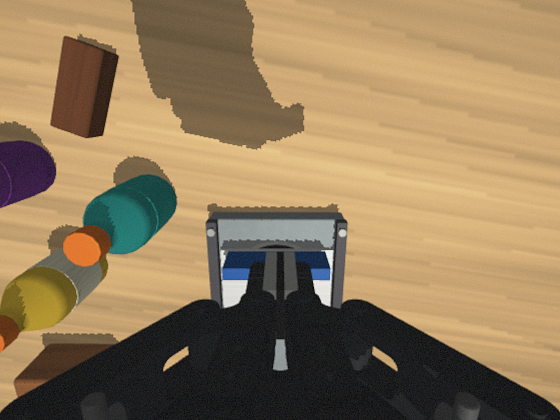

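The wrist view shows the gripper lined up with the gate. The tab is at about (276,262), centred under the shut fingers at column 281. I'll come down just in front of it.

To row units: 151 mm / 300 = 0.5033, 144 mm / 300 = 0.48.

Request:
arm_command(targets=[[[-0.0267,-0.0033,0.12],[0,0,0]],[[-0.0533,-0.0067,0.24],[0,0,0]],[[-0.08,-0.01,0.36],[0,0,0]],[[-0.1067,-0.0133,0.48],[0,0,0]],[[-0.11,-0.0133,0.5033],[0,0,0]]])

```text
clock: 2.8
eef_pos: [469.0, 203.6, 44.1]
ee_rot: [-0.003, -0.087, 0.996, -0.0]
force: [-1.5, 0.2, -0.3]
finger_gap: 0.0
gripper_force: 0.0
```

```bash
python3 - <<'E'
from h import *
s=robot.sense();print(s['eef_pos'],s['force'],rel([501.5,207,48]))
for n in ['scene','side']:
    f=robot.grab_frame(n)
    save(f,n+'2.png')
E
python3 -c "
import cv2,numpy as np
a=cv2.imread('pics/side2.png')[120:240,180:360]
b=cv2.imread('pics/scene2.png')[160:340,280:460]
cv2.imwrite('pics/c2.png',np.hstack([cv2.resize(a,(400,267)),cv2.resize(b,(267,267))]))"
```

```text
[469.02893182 203.59450924  44.0871383 ] [-1.51180745  0.23312194 -0.34828097] [-32.54706275  -2.26602827  -4.10267538]
```

View pics/c2.png

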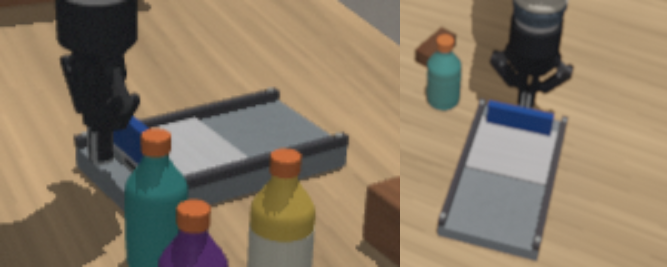

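The fingers are upright just in front of the blue tab, over the plate and clear of both rails. Next is the push.

To row units: -46 mm / 300 = -0.1533, -34 mm / 300 = -0.1133.

Request:
arm_command(targets=[[[-0.0267,-0.0033,-0.01],[0,0,0]],[[-0.0533,-0.0033,-0.01],[0,0,0]],[[-0.08,-0.0067,-0.01],[0,0,0]],[[-0.1133,-0.0067,-0.01],[0,0,0]],[[-0.1533,-0.0067,-0.01],[0,0,0]]])

```text
clock: 3.32
eef_pos: [517.0, 209.3, 52.8]
ee_rot: [0.0, -0.086, 0.996, 0.0]
force: [-5.4, -0.6, 3.4]
finger_gap: 0.1
gripper_force: 3.0
```

To row units: -50 mm / 300 = -0.1667, -40 mm / 300 = -0.1333.

Request:
arm_command(targets=[[[-0.0333,0,0],[0,0,0]],[[-0.0667,0,0],[0,0,0]],[[-0.1,0,0],[0,0,0]],[[-0.1333,0,0],[0,0,0]],[[-0.1667,0,0],[0,0,0]]])

```text
clock: 3.73
eef_pos: [566.6, 217.8, 52.6]
ee_rot: [0.0, -0.086, 0.996, -0.0]
force: [-5.3, -0.9, 3.4]
finger_gap: -0.1
gripper_force: 2.7
```

To row units: -16 mm / 300 = -0.0533, -14 mm / 300 = -0.0467.

Request:
arm_command(targets=[[[-0.0133,0,0],[0,0,0]],[[-0.0267,0,0],[0,0,0]],[[-0.0367,0,0],[0,0,0]],[[-0.0467,0,0],[0,0,0]],[[-0.0533,0,0],[0,0,0]]])

```text
clock: 4.15
eef_pos: [578.4, 219.9, 51.5]
ee_rot: [-0.003, -0.086, 0.996, -0.0]
force: [-25.1, -6.3, 17.5]
finger_gap: -0.0
gripper_force: 12.9
```

```bash
python3 - <<'E'
from h import *
s=robot.sense();print(s['eef_pos'],s['force'])
for n in ['scene','side']:
    f=robot.grab_frame(n)
    save(f,n+'3.png')
    for t in ['gate','tab_face']:
        print(n,t,[(np.round(d['xyz'],1).tolist(),round(d['confidence'],2)) for d in robot.mark_of(f,t)[:1]])
print(robot.sense()['force'])
E
```

```text
[578.44384569 219.88907001  51.49770639] [-25.10191439  -6.27171211  17.54641976]
scene gate [([593.6, 221.7, -1.7], 0.56)]
scene tab_face [([585.8, 223.2, 50.3], 0.55)]
side gate [([596.6, 225.7, 2.2], 0.67)]
side tab_face [([587.2, 221.2, 46.1], 0.92)]
[-17.49122384  -3.67473829  10.16741868]
```

The force rose to 25 N, so the blade is at its stop. I'll back off and check.

Request:
arm_command(targets=[[[0.05,0,0],[0,0,0]],[[0.1167,0,0],[0,0,0]],[[0.15,0,-0.0667],[0,0,0]],[[0.15,0,-0.2],[0,0,0]],[[0.15,0,-0.3333],[0,0,0]]])

```text
clock: 4.87
eef_pos: [536.3, 212.6, 152.1]
ee_rot: [-0.001, -0.086, 0.996, -0.0]
force: [2.2, 0.1, 0.6]
finger_gap: -0.2
gripper_force: 0.0
```

```bash
python3 - <<'E'
from h import *
s=robot.sense();print(s['eef_pos'],s['force'])
im=[]
for n in ['scene','side']:
    f=robot.grab_frame(n)
    im.append(f['frame'][:,:,::-1])
    for t in ['gate','tab_face','green_button_top','panel']:
        print(n,t,[(np.round(d['xyz'],1).tolist(),round(d['confidence'],2)) for d in robot.mark_of(f,t)[:1]])
    if n=='scene':
        u=np.array([np.cos(.172),np.sin(.172),0]);v=np.array([-u[1],u[0],0]);o=np.array([596,226,0])
        print([proj(f,o+u*(-106+j+6)+v*y+[0,0,68]).round(1).tolist() for j in(80,90,100) for y in(-50,50)])
cv2.imwrite('pics/c4.png',np.hstack([cv2.resize(im[0][200:350,280:430],(390,390)),cv2.resize(im[1][120:240,200:320],(390,390))]))
E
```

```text
[536.29306683 212.62746692 152.10307751] [2.17932674 0.12126056 0.5513804 ]
scene gate [([594.5, 223.5, 0.1], 0.8)]
scene tab_face [([587.4, 223.7, 51.2], 0.95)]
scene green_button_top [([596.6, -256.5, 67.8], 0.63)]
scene panel [([600.0, -255.9, 2.5], 0.97)]
[[[333.3, 249.7]], [[379.6, 260.0]], [[332.3, 253.0]], [[378.8, 263.4]], [[331.2, 256.3]], [[378.0, 266.8]]]
side gate [([597.8, 226.5, -2.2], 0.76)]
side tab_face [([587.8, 219.0, 49.2], 0.78)]
side green_button_top [([594.6, -258.4, 64.5], 0.88)]
side panel [([592.1, -255.5, -0.4], 0.65)]
```

View pics/c4.png

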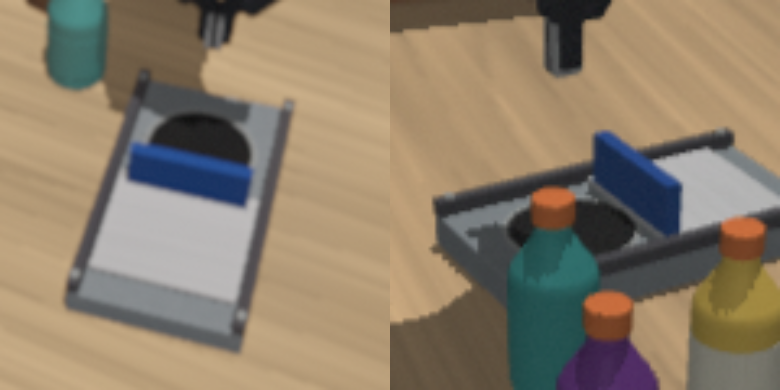

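The gate is fully open: the port is exposed, and the tab's top edge matches the projection for a 100 mm slide. Now I'll go over to the green button, passing high above the bottles.

To row units: -136 mm / 300 = -0.4533, -97 mm / 300 = -0.3233.

Request:
arm_command(targets=[[[0,0,-0.1167],[0,0,0]],[[0.0067,-0.0667,-0.2167],[0,0,0]],[[0.0133,-0.1933,-0.2333],[0,0,0]],[[0.02,-0.3233,-0.2333],[0,0,0]],[[0.0267,-0.4533,-0.2333],[0,0,0]]])

```text
clock: 5.78
eef_pos: [553.0, 76.4, 221.7]
ee_rot: [0.0, -0.087, 0.996, -0.0]
force: [0.5, -0.2, -0.4]
finger_gap: -0.0
gripper_force: 0.0
```

To row units: -195 mm / 300 = -0.65, -156 mm / 300 = -0.52.

Request:
arm_command(targets=[[[0.0067,-0.13,0],[0,0,0]],[[0.0133,-0.26,0],[0,0,0]],[[0.02,-0.39,0],[0,0,0]],[[0.0267,-0.52,0],[0,0,0]],[[0.0333,-0.65,0],[0,0,0]]])

```text
clock: 6.2
eef_pos: [576.2, -118.3, 220.9]
ee_rot: [-0.0, -0.086, 0.996, 0.0]
force: [0.3, 0.1, 0.1]
finger_gap: 0.4
gripper_force: 0.0
```

To row units: -141 mm / 300 = -0.47, -140 mm / 300 = -0.4667.

Request:
arm_command(targets=[[[0.0033,-0.12,0],[0,0,0]],[[0.0067,-0.24,0],[0,0,0]],[[0.0067,-0.36,0],[0,0,0]],[[0.01,-0.4667,0.0667],[0,0,0]],[[0.01,-0.47,0.1667],[0,0,0]]])

```text
clock: 6.62
eef_pos: [599.0, -262.1, 171.8]
ee_rot: [0.002, -0.084, 0.996, -0.002]
force: [-0.5, 0.6, -0.4]
finger_gap: -0.2
gripper_force: 0.0
```

```bash
python3 - <<'E'
from h import *
s=robot.sense();print(s['clock'],s['eef_pos'],s['force'])
for n in ['wrist','scene','side']:
    f=robot.grab_frame(n)
    if n=='wrist': save(f,'w5.png')
    for t in ['green_button_top','red_button_top','yellow_button_top']:
        d=robot.mark_of(f,t)[:1]
        print(n,t,[(np.round(d['xyz'],1).tolist(),round(d['confidence'],2)) for d in d])
    hsv=cv2.cvtColor(f['frame'],cv2.COLOR_RGB2HSV)
    if n!='wrist':
        m=cv2.inRange(hsv,(50,90,40),(80,255,255)); k,l,st,c=cv2.connectedComponentsWithStats(m)
        i=1+st[1:,4].argmax() if k>1 else 0; print(st[i],c[i],back(f,c[i],66))
print(rel([596.5,-257,69]),robot.sense()['eef_pos'])
E
```

```text
6.6167 [ 599.0418626  -262.11375732  171.80747543] [-0.50276748  0.55415097 -0.4138074 ]
wrist green_button_top [([597.1, -254.5, 73.0], 0.86)]
wrist red_button_top [([606.9, -334.3, 70.7], 0.88)]
wrist yellow_button_top [([578.9, -172.0, 67.4], 0.93)]
scene green_button_top [([595.7, -259.5, 68.6], 0.68)]
scene red_button_top [([609.8, -337.6, 67.4], 0.56)]
scene yellow_button_top [([576.6, -171.2, 70.6], 0.58)]
[164 191  15  13 154] [170.53896104 197.11038961] [ 601.70748723 -250.38476102   66.        ]
side green_button_top [([597.0, -257.5, 66.1], 0.88)]
side red_button_top [([612.4, -341.3, 71.9], 0.69)]
side yellow_button_top [([579.4, -173.0, 69.0], 0.73)]
[377 289  23  19 349] [387.97994269 297.87106017] [ 591.04107563 -263.08273363   66.        ]
[  1.82003197  -1.27839998 103.43308475] [ 597.9557506  -255.35644909  172.43369555]
```

View pics/w5.png

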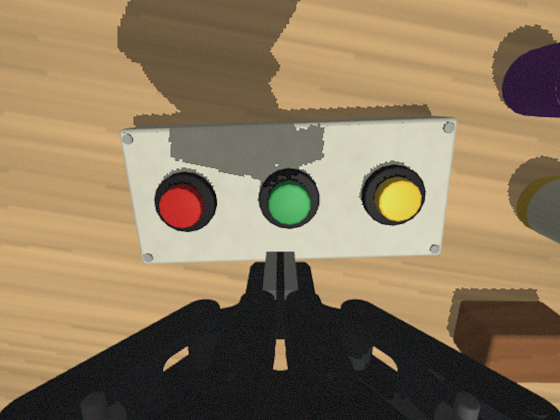

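All three buttons show in the wrist view: red (183,205), green (289,203) and yellow (400,200). Green lies under the fingers once the arm settles, so I'll come down to just above it.

To row units: 88 mm / 300 = 0.2933, 80 mm / 300 = 0.2667.

Request:
arm_command(targets=[[[0.0067,-0.0033,0.1],[0,0,0]],[[0.0067,-0.0033,0.2],[0,0,0]],[[0.0067,-0.0033,0.2667],[0,0,0]],[[0.0067,-0.0033,0.2933],[0,0,0]],[[0.0067,-0.0033,0.2933],[0,0,0]]])

```text
clock: 7.63
eef_pos: [595.1, -256.5, 81.8]
ee_rot: [-0.001, -0.086, 0.996, 0.001]
force: [-0.4, -0.2, -0.3]
finger_gap: 0.3
gripper_force: 0.0
```

```bash
python3 - <<'E'
from h import *
im=[]
for n in ['scene','side']:
    f=robot.grab_frame(n)
    im.append(f['frame'][:,:,::-1])
cv2.imwrite('pics/c6.png',np.hstack([cv2.resize(im[0][140:260,110:230],(390,390)),cv2.resize(im[1][230:350,330:450],(390,390))]))
s=robot.sense();print(s['clock'],s['eef_pos'],s['force'])
E
```

```text
7.7333 [ 596.40881245 -257.31216214   84.62359393] [ 0.25307831 -1.06158066  0.43828676]
```

View pics/c6.png

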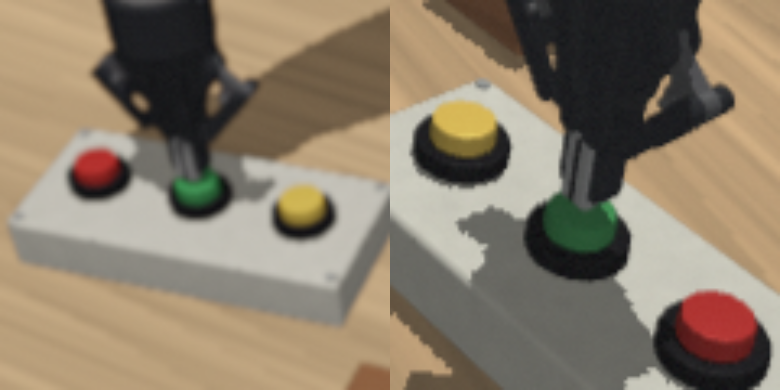

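The shut fingertips are right above the middle of the green cap, well away from red and yellow. I'll press in small steps and watch the force.

To row units: 10 mm / 300 = 0.0333, 8 mm / 300 = 0.0267.

Request:
arm_command(targets=[[[0,0,0.01],[0,0,0]],[[0,0,0.02],[0,0,0]],[[0,0,0.0267],[0,0,0]],[[0,0,0.0333],[0,0,0]],[[0,0,0.0333],[0,0,0]]])

```text
clock: 8.15
eef_pos: [596.3, -257.4, 73.9]
ee_rot: [0.001, -0.086, 0.996, -0.0]
force: [2.0, -0.2, 3.1]
finger_gap: 0.0
gripper_force: 1.7
```

To row units: 2 mm / 300 = 0.0067, 1 mm / 300 = 0.0033.

Request:
arm_command(targets=[[[0,0,0.0033],[0,0,0]],[[0,0,0.0067],[0,0,0]],[[0,0,0.0067],[0,0,0]],[[0,0,0.0067],[0,0,0]]])

```text
clock: 8.48
eef_pos: [596.3, -257.4, 71.8]
ee_rot: [0.0, -0.086, 0.996, -0.0]
force: [2.0, -0.7, 4.1]
finger_gap: -0.2
gripper_force: 2.2
```

To row units: 2.5 mm / 300 = 0.0083, 2 mm / 300 = 0.0067.

Request:
arm_command(targets=[[[0,0,0.0033],[0,0,0]],[[0,0,0.0067],[0,0,0]],[[0,0,0.0083],[0,0,0]],[[0,0,0.0083],[0,0,0]]])

```text
clock: 8.82
eef_pos: [596.3, -257.3, 69.2]
ee_rot: [0.0, -0.086, 0.996, -0.0]
force: [3.7, -1.6, 6.0]
finger_gap: -0.1
gripper_force: 2.9
```

Request:
arm_command(targets=[[[0,0,0],[0,0,0]],[[0,0,0],[0,0,0]]])

```text
clock: 8.98
eef_pos: [596.3, -257.4, 69.3]
ee_rot: [0.0, -0.086, 0.996, -0.0]
force: [2.7, -1.9, 6.4]
finger_gap: -0.1
gripper_force: 2.8
```

To row units: 1 mm / 300 = 0.0033, 0.5 mm / 300 = 0.0017.

Request:
arm_command(targets=[[[0,0,0.0017],[0,0,0]],[[0,0,0.0033],[0,0,0]],[[0,0,0.0033],[0,0,0]]])

```text
clock: 9.23
eef_pos: [596.3, -257.4, 69.0]
ee_rot: [0.001, -0.086, 0.996, -0.001]
force: [1.5, -0.2, 11.2]
finger_gap: 0.1
gripper_force: 5.5
```

To row units: -150 mm / 300 = -0.5, -110 mm / 300 = -0.3667.

Request:
arm_command(targets=[[[0,0,-0.0333],[0,0,0]],[[0,0,-0.1167],[0,0,0]],[[0,0,-0.2333],[0,0,0]],[[0,0,-0.3667],[0,0,0]],[[0,0,-0.5],[0,0,0]]])

```text
clock: 9.65
eef_pos: [594.6, -256.4, 218.7]
ee_rot: [-0.002, -0.086, 0.996, 0.001]
force: [0.9, -1.2, -0.3]
finger_gap: 0.0
gripper_force: 0.0
```

To row units: 80 mm / 300 = 0.2667, 60 mm / 300 = 0.2.

Request:
arm_command(targets=[[[0.1,0,-0.0333],[0,0,0]],[[0.2,0,-0.0667],[0,0,0]],[[0.2667,0,-0.0667],[0,0,0]],[[0.2667,0,-0.0667],[0,0,0]],[[0.2667,0,-0.0667],[0,0,0]]])

```text
clock: 10.07
eef_pos: [515.9, -270.8, 238.2]
ee_rot: [-0.0, -0.085, 0.996, 0.0]
force: [-0.2, -0.2, 0.2]
finger_gap: 0.1
gripper_force: 0.0
```

```bash
python3 - <<'E'
from h import *
s=robot.sense();print(s['clock'],s['eef_pos'],s['force'])
f=robot.grab_frame('scene');save(f,'end.png')
E
```

```text
10.0667 [ 515.94250668 -270.75248993  238.21806966] [-0.23885177 -0.19675166  0.21168354]
```

View pics/end.png

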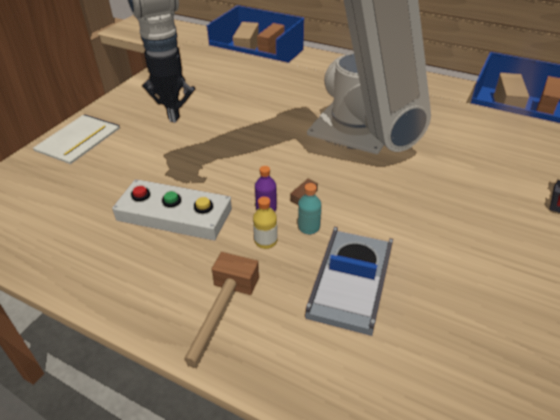

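The button bottomed out at 11 N, well under the 25 N limit. The gate is open with its tab at (353,266), everything else is where it was, and the hand is clear.

```bash
python3 -c "
from plant import robot
print(robot.close_job())"
```

```text
the job is handed in; nothing more can be done
None
```

The blast gate is pushed fully open against its stop, and the green button was then pressed until it bottomed out at 11 N. The hand was drawn clear with nothing else moved, and the job was handed in at about 10 s.

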